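# Pin the swivel fixture

## Task

The bench swivel has to be locked with its index pin. Take the pin out of its cradle, stand it tip first and as deep as it goes in the sloping rest and let go of it there, so that you can take it again by the end of its knob; turn the loose bushing until the hole in its lug stands over the hole in the post, and put the pin down through both holes until its knob sits down on the lug. Let go, and leave the tools and other things on the bench where they are.

Things in the scene. Friction and masses are not known exactly. Their poses are not given: they have to be found in the camera images.
- pin_knob (a point): Centre of the knob of the loose index pin: a round steel shank, 16 mm in diameter and 85 mm long, with a round black plastic knob, 34 mm in diameter and 40 mm long, on one end; 125 mm in all, about 0.2 kg. Its x axis runs along the pin from tip to knob: the knob's underside lies 20 mm and the tip 105 mm towards -x. It starts lying level in the cradle, knob towards -y (within 0.4 rad).
- pin_root (a point): Point on the pin's axis in the plane of the knob's underside, where the shank begins; same axes as pin_knob.
- pin_tip (a point): Tip of the pin's shank, on its axis; the shank tapers to 8 mm over its last 8 mm. Same axes as pin_knob.
- cradle_mid (a point): Wooden cradle, fixed: foot 130 x 60 x 10 mm with two notched uprights, 10 mm thick, 29 mm wide, 66 mm high, in which the shank lies, its axis 60 mm above the bench. This point is on the pin's axis at mid length; the uprights' centres are 10.5 mm from it towards the knob (7 mm clear of the knob) and 46 mm towards the tip. x points level towards the tip, z up.
- rest_mouth (a point): Sloping rest, a fixed wooden block with a blind round bore, 20 mm in diameter and 58 mm deep, at 45 degrees. This point is the centre of the bore's mouth, 75 mm above the bench, in a 46 x 46 mm face square to the bore. The bore runs inwards along equal parts of +x (level) and -z (down); x points to +y of the world within 0.4 rad, so the mouth opens up and towards -y.
- rest_bottom (a point): Centre of the bottom of the rest's bore, 34 mm above the bench; same axes as rest_mouth. A pin fully in has its tip here and the knob's underside 27 mm outside the mouth.
- bushing (a joint): Angle of the loose aluminium bushing in the fixture, about a vertical axis, rad, growing anticlockwise seen from above: 0 where the hole in its lug stands exactly over the hole in the post. It starts somewhere from 0.6 to 1.4, turns from -0.5 to 1.8, turns easily (about 0.06 N m of friction) and stays where it is left.
- turn_bar (a point): Centre of the upright grip bar on top of the bushing, on its turning axis: the bar is 56 mm long along its x axis (towards the lug's hole), 14 mm thick (y) and 36 mm high, from 95 to 131 mm above the bench. Turns with the bushing, z up.
- lug_hole (a point): Centre of the top rim of the round 20 mm through hole in the bushing's lug, 75 mm from the turning axis along +x of turn_bar. The lug is 44 x 44 mm and 16 mm thick, its top 95 mm above the bench; it passes 4 mm over the post. Turns with the bushing, z up.
- post_hole (a point): Centre of the top rim of the round 20 mm hole in the fixture's steel index post, 44 x 44 mm, 75 mm high, fixed to the bench 75 mm from the turning axis; the hole runs straight down to the bench, 75 mm. z is up, x is level and points from the turning axis to the post.
- ratchet: Bystander: chrome ratchet, 200 mm long, 38 mm thick at the head, lying at the far side of the bench. Origin at its underside.
- pipe_wrench: Bystander: stainless steel pipe wrench, 235 mm long, lying at the right side (-y). Origin at its underside.
- screw_jar: Bystander: green plastic screw jar, 68 mm across, 85 mm tall, at the left side (+y). Origin at its underside.
- mallet: Bystander: orange silicone mallet, 240 mm long, lying at the left side (+y). Origin at its underside.
- bowl: Bystander: white ceramic bowl, 130 mm across, 50 mm tall, at the far side. Origin at its underside.
- coupling: Bystander: brass pipe coupling, a ring 44 mm across and 34 mm tall, near the robot between the task's things. Origin at its underside.
- big_nut: Bystander: steel hexagon nut, 42 mm across, 20 mm tall, near the robot between the task's things. Origin at its underside.
There are look-alikes about, which are no part of the job. Leave any red or yellow look-alike of the part that bears bushing alone. Of the things like the part that bears pin_knob, leave any that is brown; of the rest the larger one is meant.

How it is judged (in metres and radians):
On the way:
1. the pin stands tip first in the sloping rest, let go (distance between pin_tip and rest_bottom below 0.02 m and contact force between the fingers and pin below 0.1 N), for 0.2 s.
At the end, for the whole second after the job is handed in: The pin stands knob up (within 0.08 rad) through lug and post: knob underside within 6 mm of the lug hole's rim centre, tip within 6 mm sideways of the post hole's axis, bushing within 0.08 rad of lined up; pin let go and at rest (distance between pin_root and lug_hole below 0.006 m and horizontal distance between pin_tip and post_hole below 0.006 m and angle between pin_knob's own x axis and vertical below 0.08 rad and value of joint bushing between -0.08 and 0.08 rad and linear speed of pin below 0.02 m/s and contact force between the fingers and pin below 0.1 N); the robot touches nothing.
It fails at once if a bystander is shifted by more than 30 mm (distance of any of ratchet, pipe_wrench, screw_jar, mallet, bowl, coupling, big_nut from where it was at the start of the episode above 0.03 m).
It also fails if it takes over 72 s, if anything falls off the work surface, if the arm or the gripper's body presses on something with over 40 N, if the wrist force passes 120 N, or if a joint passes its speed limit or range.

## Robot

A 7-joint arm with a two-finger parallel gripper is mounted at the origin on the work surface. World frame = base frame: x ahead of the robot, y to its left, z up, the work surface at z = 0. Lengths are in mm, angles in rad, forces in N, time in s.
With the tool pointing down it reaches from about 400 to 900 mm from the base axis. Payload 5.6 kg.
Tool frame: the origin (TCP) lies midway between the tips of the shut fingers; the grasp point (between the pads) lies 19 mm behind it; z points along the fingers, y is the line along which they close (so a half turn about z gives the same grasp; the last joint's range is limited). The gripper opens to 92 mm and grips with 3 to 60 N. Pads are 20 mm wide; open, the fingers measure 128 mm over their backs; the gripper's body (75 mm by 189 mm) begins 69 mm behind the grasp point.
Start: joints at [-1.307, 0.468, -0.012, 1.603, 0.006, 1.071, -0.056], TCP at [196.348, 619.642, 214.592] pointing down, gripper open.
Joint ranges: [-2.53, 2.53], [-0.31, 2.02], [-1.57, 1.55], [0.28, 2.44], [-1.29, 4.43], [0.15, 1.84], [-2.92, 2.92]. Speed limits (rad/s): [2.57, 2.57, 3.14, 3.14, 3.14, 3.14, 3.14].

## Interface

Orientations are given as a rotation vector (axis times angle).
In Python, from cell import manip gives the robot as it stands. Calls block until the motion is done:
- manip.goto(position, orientation): joint-space move of the TCP to a pose.
- manip.movel(position, vel=150, orientation=None, contact_N=None): straight line of the TCP; orientation=None keeps the orientation; vel is the mean speed in mm/s. With contact_N (N) it stops when the force on the tool has changed by that much, and returns True; else False.
- manip.move_joints(angles): joint-space move.
- manip.open() and manip.gripper_close(effort=None): open the fingers fully, or close them until they stop; effort is the grip in N (None keeps the last).
- manip.wait(seconds).
- manip.solve_ik(position, orientation): joint angles nearest the present ones, or None.
- manip.state(): the state.
- manip.grab_frame(name): name is "scene" or "top" or "wrist"; returns the picture (400x640x3 uint8, red, green, blue); there is no depth.
- manip.calibration(name): a dict with "intrinsics" (3x3 intrinsics, pixels), "world_from_camera" (4x4, takes a point from camera to world coordinates); the wrist camera has in their place "mount" (4x4, takes a point from camera to tool coordinates, whose origin is the TCP and whose axes are the flange's). Camera axes: x right, y down, z forward; pixel columns grow to the right and rows downward; lengths in mm; the calibration is good to about 2 mm. The wrist camera is an equidistant fisheye: a pixel r from the principal point sees the ray r / f radians off the axis. A picture is of the moment at which its call begins: read the wrist's pose just before it. calibration takes no time and is no camera call.
A pose or a line that the arm cannot do raises manip.IKError and nothing moves.
- manip.close_job(): hands the job in; it is judged then, once.
The state is a dict: "time_s": time; "q": joint angles; "joint_velocities": joint speeds; "joint_torque": joint torques, N m; "eef_pos": TCP position; "ee_rot": TCP orientation; "wrist_force": force on the tool from outside, world axes, zero at the start; "moment": the same for the moment, N m; "width": opening from 0.0 (shut) to 1.0 (fully open); "gripper_force": force on a finger pad.
Only numpy, scipy, OpenCV 4.12 (cv2) and the standard library are available. Lean on these libraries where they do the work, as an engineer would, in place of code of your own. Each camera call takes 0.05 s, during which the arm holds its last target. There are 200 camera calls.

## Working session

There is one attempt and no reset: what is moved stays moved. The work goes in short steps, each a Python script; the robot and the scene stay as the last script left them, time stands still between calls to the robot, and variables do not carry over. Pictures are saved under pics/ and viewed, at most 10 in all, crops included, and the job is handed in when it is done.

```bash
ls; mkdir -p pics; python3 - <<'E'
from cell import manip
import cv2,numpy as np
np.set_printoptions(suppress=True,precision=4)
for n in ("scene","top"):
    f=manip.grab_frame(n); cv2.imwrite(f"pics/{n}0.png",cv2.cvtColor(f,cv2.COLOR_RGB2BGR))
    print(n,manip.calibration(n))
print(manip.calibration("wrist")); print(manip.state())
E
```

```text
pics
scene {'intrinsics': array([[432.8609,   0.    , 319.6804],
       [  0.    , 432.8609, 202.6913],
       [  0.    ,   0.    ,   1.    ]]), 'world_from_camera': array([[   0.2547,    0.6415,   -0.7236, 1384.0644],
       [   0.9669,   -0.1603,    0.1983, -223.0532],
       [   0.0112,   -0.7502,   -0.6611,  919.2513],
       [   0.    ,    0.    ,    0.    ,    1.    ]])}
top {'intrinsics': array([[449.6952,   0.    , 318.4925],
       [  0.    , 449.6952, 199.5841],
       [  0.    ,   0.    ,   1.    ]]), 'world_from_camera': array([[   0.0163,   -0.9956,    0.0925,  369.4081],
       [  -0.9997,   -0.0147,    0.0183,   -9.1699],
       [  -0.0169,   -0.0928,   -0.9955, 1628.4502],
       [   0.    ,    0.    ,    0.    ,    1.    ]])}
{'intrinsics': array([[309.7069,   0.    , 325.3804],
       [  0.    , 309.7069, 193.5456],
       [  0.    ,   0.    ,   1.    ]]), 'mount': array([[   0.0002,   -0.9711,   -0.2387,   67.2839],
       [   1.    ,    0.0003,   -0.0007,   -0.1869],
       [   0.0008,   -0.2387,    0.9711, -169.7019],
       [   0.    ,    0.    ,    0.    ,    1.    ]])}
{'time_s': 0.1, 'q': array([-1.307 ,  0.4683, -0.0116,  1.6035,  0.006 ,  1.0714, -0.0563]), 'joint_velocities': array([ 0.0012, -0.0004,  0.0006, -0.0018, -0.0004, -0.0004, -0.0021]), 'joint_torque': array([  0.0005, -52.1648,  -0.0128, -24.4366,  -0.0568,   0.0141,
         0.0001]), 'eef_pos': array([196.2064, 619.1549, 213.7579]), 'ee_rot': array([-0.4801, -3.1046,  0.0024]), 'wrist_force': array([-0.3447,  0.6439, -0.2637]), 'moment': array([ 0.0209,  0.0025, -0.011 ]), 'gripper_force': 0.0, 'width': 1.0007613319242772}
```

View pics/top0.png

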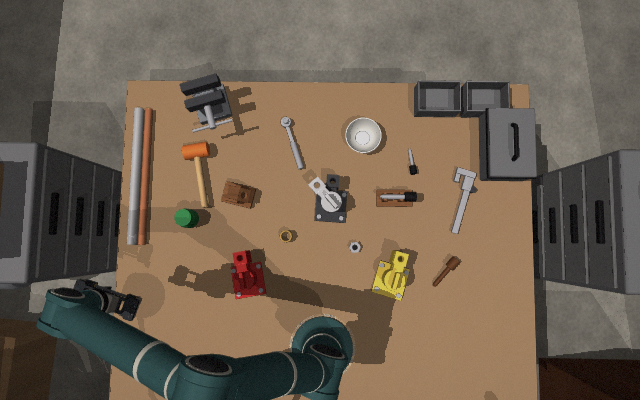

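View pics/scene0.png

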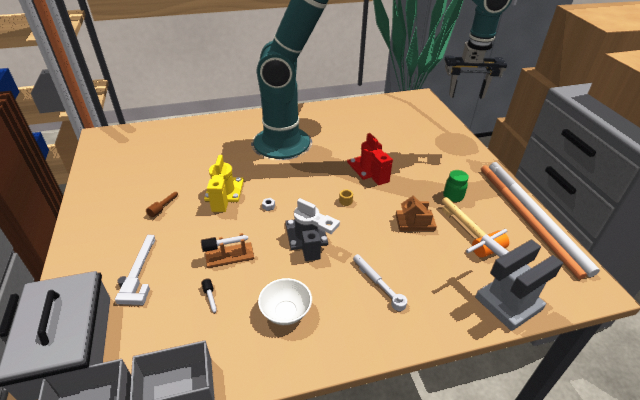

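Top view: candidates for the bushing are grey (330,200), red (247,275) and yellow (393,275). Grey is meant, since red and yellow are excluded. Candidates for the pin are the one in the cradle (397,198), a smaller black and steel one (411,162) and a brown one (447,270). The larger non-brown one, in the cradle, is meant. The rest is at (239,194). I'll confirm with an enlarged crop.

```bash
python3 - <<'E'
import cv2,numpy as np
t=cv2.imread('pics/top0.png')[150:225,215:431]; s=cv2.imread('pics/scene0.png')[185:275,195:445]
t=cv2.resize(t,(800,278),interpolation=cv2.INTER_CUBIC); s=cv2.resize(s,(800,288),interpolation=cv2.INTER_CUBIC)
cv2.imwrite('pics/crop0.png',np.vstack([t,s]))
E
```

```text
(no output)
```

View pics/crop0.png

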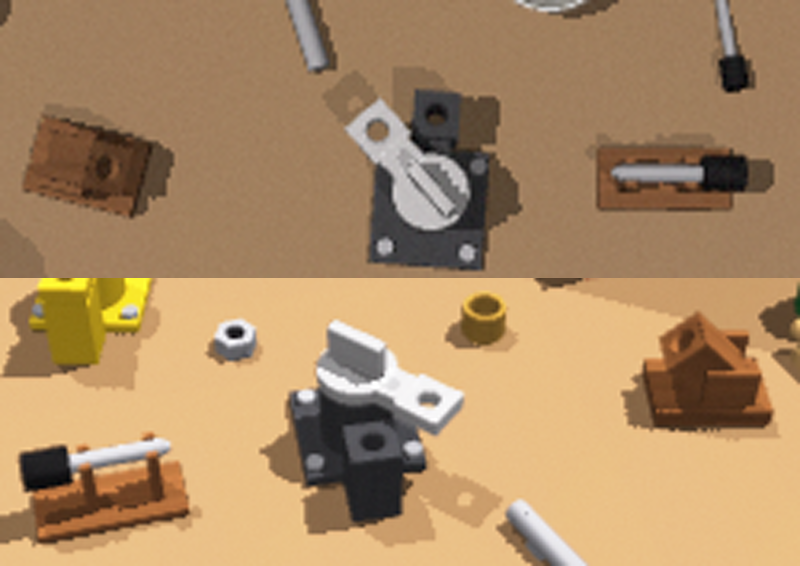

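The crop confirms it. The large black-knobbed pin lies in the cradle with its knob to the right (-y). The grey fixture's lug hole is at (377,129) and its post hole at (436,115). The rest's mouth is at about (104,166).

```bash
cat > h.py <<'E'
from cell import manip
import cv2,numpy as np
from scipy.spatial.transform import Rotation as R
np.set_printoptions(suppress=True,precision=3)
def hit(K_T,uv,z):
    "ray of pixel uv meets height z; K_T=(calibration, None) or (wrist calibration, state)"
    c,st=K_T; K=c['intrinsics']; d=np.array([(uv[0]-K[0,2])/K[0,0],(uv[1]-K[1,2])/K[1,1],1.])
    if st is None: T=c['world_from_camera']
    else:
        r=np.hypot(d[0],d[1]); d=np.array([d[0]/r*np.sin(r),d[1]/r*np.sin(r),np.cos(r)]) if r>0 else d
        W=np.eye(4); W[:3,:3]=R.from_rotvec(st['ee_rot']).as_matrix(); W[:3,3]=st['eef_pos']; T=W@c['mount']
    v=T[:3,:3]@d; o=T[:3,3]; return o+v*(z-o[2])/v[2]
def rot(z,x):
    "rotvec of tool with given z axis, x axis near x"
    z=np.array(z,float);z/=np.linalg.norm(z);x=np.array(x,float);x-=z*(x@z);x/=np.linalg.norm(x)
    return R.from_matrix(np.c_[x,np.cross(z,x),z]).as_rotvec()
def snap(name,fn):
    st=manip.state(); f=manip.grab_frame(name); cv2.imwrite(fn,cv2.cvtColor(f,cv2.COLOR_RGB2BGR)); return st
E
python3 - <<'E'
from h import *
t=(manip.calibration('top'),None); s=(manip.calibration('scene'),None)
T=lambda u,v:(215+u/3.7037,150+v/3.7); S=lambda u,v:(195+u/3.2,185+(v-278)/3.2)
for n,a,b,z in [('post',(436,115),(373,442),75),('lug',(377,129),(429,399),95),('mouth',(104,166),(684,341),75),('tip',(614,173),(171,446),60),('knobend',(747,174),(22,469),60),('bar',(432,188),(357,350),131)]:
    print(n,hit(t,T(*a),z)[:2],hit(s,S(*b),z)[:2])
E
```

```text
post [579.148 -29.112] [587.697 -26.191]
lug [562.574  25.677] [568.637  27.913]
mouth [526.371 282.322] [532.163 282.489]
tip [ 528.263 -198.039] [ 535.882 -191.82 ]
knobend [ 529.143 -323.164] [ 532.082 -316.778]
bar [505.059 -25.673] [531.743 -26.228]
```

```bash
python3 - <<'E'
from h import *
D=(0,0,-1)
d=np.array([0,1,-1])/2**.5; m=np.array([529,282,75])
chk=lambda n,p,o:print(n,manip.solve_ik(list(p),list(o)))
for sx in(1,-1):
    chk('cradle',(531,-300,41),rot(D,(0,sx,0)))
    z=np.array([0,-1,-1])/2**.5
    for k in (47,110): chk('rest%d'%k,m-d*k+z*19,rot(z,d*sx))
for x in ((-1,0,0),(1,0,0),(0,1,1),(0,-1,-1)):
    for k in (40,130): chk('regrasp',m-d*k,rot(d,x))
for sx in(1,-1): chk('ins',(580,-28,220),rot(D,(sx,0,0)))
for n,p in (('rest',(520,275,190)),('fix',(560,-5,200)),('pin',(530,-260,190))):
    manip.goto(p,rot(D,(-1,0,0))); st=snap('wrist',f'pics/w_{n}.png'); np.save(f'{n}.npy',st,allow_pickle=True); print(n,st['eef_pos'],st['time_s'])
a=[cv2.imread(f'pics/w_{n}.png')[60:360,170:470] for n in('rest','fix','pin')]
cv2.imwrite('pics/w_a.png',cv2.resize(np.hstack(a[:2]),(800,400),interpolation=cv2.INTER_CUBIC)); cv2.imwrite('pics/w_b.png',cv2.resize(a[2],(600,600),interpolation=cv2.INTER_CUBIC))
E
```

```text
cradle [-0.078  0.74   0.748  1.852 -0.676  0.823  1.021]
rest47 [-1.116  0.866  0.525  1.589  0.216  1.284 -0.768]
rest110 [-1.106  0.77   0.561  1.664  0.262  1.278 -0.727]
cradle [-0.362  1.143  1.332  1.868 -1.21   1.237 -1.75 ]
rest47 [-0.655  0.818 -0.176  1.552  0.636  1.465  2.027]
rest110 [-0.603  0.718 -0.176  1.625  0.65   1.469  2.076]
regrasp [ 0.369  0.677 -0.596  1.989 -0.776  0.623  2.123]
regrasp [-0.304  0.49   0.403  2.021 -1.14   1.137  2.408]
regrasp [-0.31   0.589  0.261  2.035 -1.269  0.99  -0.667]
regrasp [-0.303  0.49   0.401  2.021 -1.14   1.136 -0.734]
regrasp [-0.147  0.579  0.056  2.024 -1.188  0.897  0.853]
regrasp [-0.332  0.496  0.439  2.023 -1.152  1.151  0.846]
regrasp [ 0.815  1.241 -1.388  1.966  0.742  0.643  2.415]
regrasp [-0.499  0.542  0.658  2.033 -1.222  1.25  -2.245]
ins [-0.709  0.458  0.929  1.817 -0.415  1.076 -1.197]
ins [-0.43   0.367  0.534  1.801 -0.215  1.031  1.757]
rest [519.428 276.362 190.045] 1.825
fix [560.11   -2.943 199.928] 2.9667
pin [ 530.971 -257.706  189.859] 4.025
```

View pics/w_a.png

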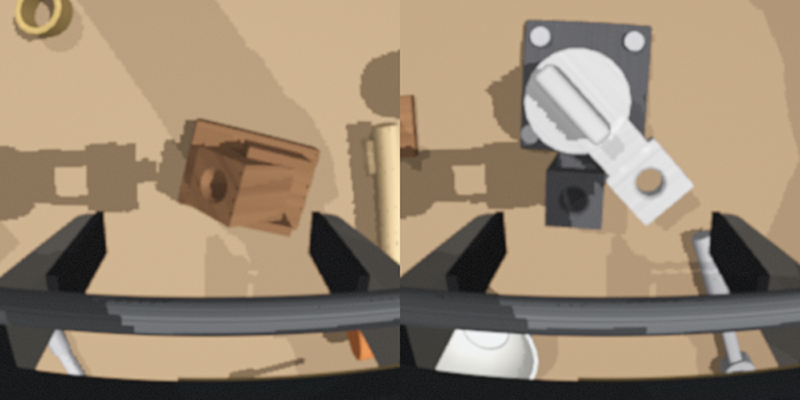

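View pics/w_b.png

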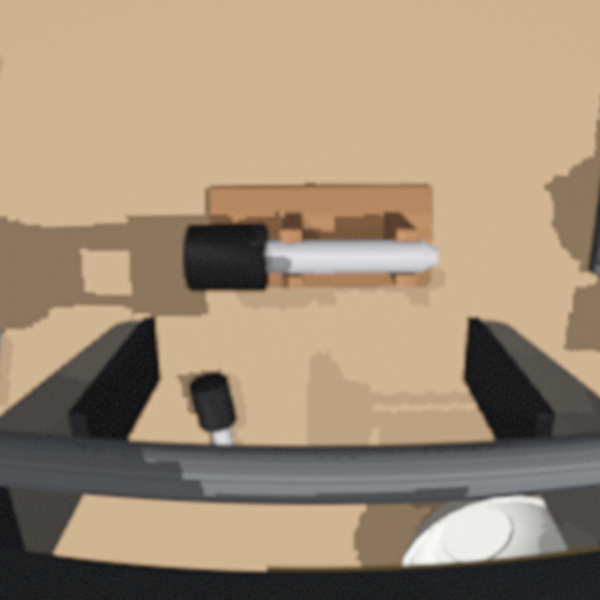

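The wrist views show the rest with its mouth at (213,184) and ridge (248,160)–(231,225). The fixture has its post hole at (575,199), lug hole at (650,180) and bar top from (545,69) to (600,139). In the pin view the tip is at (437,257) and the knob end at (186,257).

```bash
python3 - <<'E'
from h import *
c=manip.calibration('wrist')
L=lambda n:(c,np.load(n+'.npy',allow_pickle=True).item())
a=lambda u,v:(170+(u%400)/1.33333,60+v/1.33333); b=lambda u,v:(170+u/2,60+v/2)
r=L('rest');f=L('fix');p=L('pin')
P={}
def show(n,x): P[n]=x; print(n,x[:2])
show('mouth',hit(r,a(213,184),75))
ang=lambda v:np.arctan2(v[1],v[0])
e=hit(r,a(318,149),10)-hit(r,a(199,120),10); print('base edge',ang(e),np.linalg.norm(e))
e=hit(r,a(248,160),91.3)-hit(r,a(231,225),91.3); print('ridge',ang(e),np.linalg.norm(e)) 
for n,uv,z in [('post',(575,199),75),('lug',(650,180),95),('bar1',(545,69),131),('bar2',(600,139),131),('disc',(578,100),95)]: show(n,hit(f,a(*uv),z))
ax=(P['bar1']+P['bar2'])/2; print('axis',ax,'bar len',np.linalg.norm(P['bar1']-P['bar2']),'r',np.linalg.norm((P['lug']-ax)[:2]),np.linalg.norm((P['post']-ax)[:2]))
for A in (ax,P['disc']): print('ang lug',ang(P['lug']-A),'post',ang(P['post']-A))
print('ang bar',ang(P['bar2']-P['bar1']))
sq=[hit(f,a(*q),75) for q in ((604,178),(600,229),(545,226))]; print([np.linalg.norm(x-sq[1]) for x in (sq[0],sq[2])],ang(sq[1]-sq[0]),(sq[0]+sq[2])/2)
show('tip',hit(p,b(437,257),60));show('kend',hit(p,b(186,257),60));show('root',hit(p,b(267,257),60))
e=[hit(f,a(*q),10) for q in ((525,20),(652,27),(522,148))]; print('base',ang(e[2]-e[0]),ang(e[1]-e[0]),np.linalg.norm(e[1]-e[0]))
E
```

```text
mouth [526.372 280.4  ]
base edge 1.3431428642865606 107.2439611588025
ridge 2.9153863494283456 47.0538839265789
post [581.296 -26.976]
lug [561.536  26.436]
bar1 [486.853 -39.035]
bar2 [527.944  -7.329]
disc [506.989 -22.523]
axis [507.399 -23.182 131.   ] bar len 51.90143032262675 r 73.43586607249368 73.99423710808189
ang lug 0.74186657756454 post -0.051292047272449244
ang lug 0.7314604666940322 post -0.059856136749476596
ang bar 0.6571992143361388
[np.float64(40.122212072712166), np.float64(42.198255643087734)] -0.07550315832326451 [584.087 -27.933  75.   ]
tip [ 531.844 -194.234]
kend [ 532.203 -320.469]
root [ 532.149 -279.487]
base -0.03926930635279117 1.505304278791256 110.33627885659256
```

```bash
cat >> h.py <<'E'
D=(0,0,-1); hx=lambda a:np.array([np.cos(a),np.sin(a),0])
mouth=np.array([527.,281,75]); ra=1.343
d=(hx(ra)+D)/2**.5; zr=(-hx(ra)+D)/2**.5      # bore inwards; tool z while placing
ax=np.array([507.2,-22.9,0]); pa=-.055; post=np.array([581.6,-27.1,0])
E
python3 - <<'E'
from h import *
o=rot(D,(0,1,0)); k=np.array([532,-299.7,41])
manip.goto(k+[0,0,110],o); manip.movel(k,vel=120); manip.gripper_close(40)
s=manip.state(); print(s['width']*92,s['gripper_force'],s['eef_pos'],s['wrist_force'])
manip.movel(k+[0,0,160],vel=150)
s=manip.state(); print(s['width']*92,s['gripper_force'],s['wrist_force'],s['q'])
o2=rot(zr,d); p=mouth-d*132+zr*19
print(p,manip.solve_ik(p,o2))
manip.goto(p,o2); manip.wait(.3)
st=snap('wrist','pics/w2.png'); snap('scene','pics/s2.png'); np.save('pre.npy',st,allow_pickle=True)
print(st['eef_pos']-p,st['time_s'],st['width']*92)
a=cv2.imread('pics/w2.png')[30:330,120:520]; b=cv2.imread('pics/s2.png')[120:270,330:480]
cv2.imwrite('pics/c2.png',np.hstack([cv2.resize(a,(480,360)),cv2.resize(b,(320,320))[np.r_[0:320,[319]*40]]]))
E
```

```text
33.07659698836841 39.997615814208984 [ 531.984 -299.71    41.007] [0.413 0.222 0.826]
33.181586676622565 39.99833643436432 [ 0.967  0.701 -2.457] [-0.038  0.47   0.666  1.753 -0.33   1.036  0.747]
[502.887 176.985 154.903] [-1.162  0.815  0.737  1.642  0.07   1.386 -0.716]
[ 0.259 -0.711  0.193] 10.5583 32.856418383776976
```

View pics/c2.png

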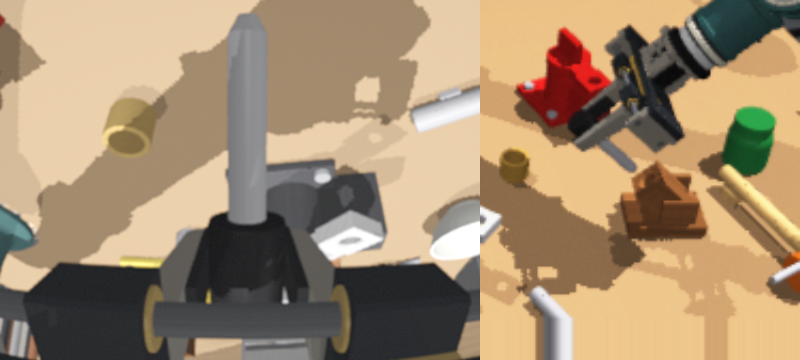

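The pin is held square in the gripper, with its tip imaged at row 44 against 43 expected. Inserting it.

```bash
python3 - <<'E'
from h import *
o2=rot(zr,d)
def rep(t):
    s=manip.state(); print(t,'depth out',(mouth-(s['eef_pos']-zr*19))@d,s['wrist_force'],s['time_s'])
manip.movel(mouth-d*95+zr*19,vel=60,orientation=o2,contact_N=12); rep('a')
c=manip.movel(mouth-d*46+zr*19,vel=40,orientation=o2,contact_N=15); rep(c)
E
```

```text
a depth out 95.26765654370314 [ 0.29  -0.324 -1.597] 11.425
False depth out 47.17932248092039 [-1.901 -3.722  2.685] 12.8
```

```bash
python3 - <<'E'
from h import *
manip.open(); s=manip.state()
manip.movel(s['eef_pos']-zr*130,vel=150)
snap('scene','pics/s3.png')
p=ax+[0,0,102]; a0=.73
print(manip.solve_ik(p,rot(D,-hx(a0))),manip.solve_ik(p,rot(D,-hx(pa))))
manip.goto(p+[0,0,110],rot(D,-hx(a0))); manip.movel(p,vel=100,contact_N=10)
print(manip.state()['eef_pos']-p)
manip.gripper_close(15); s=manip.state(); print('w',s['width']*92,s['wrist_force'],s['moment'])
for a in np.linspace(a0,pa,7)[1:]: manip.movel(p,vel=60,orientation=rot(D,-hx(a)))
manip.wait(.2); s=manip.state(); print(s['eef_pos']-p,s['wrist_force'],s['moment'],R.from_rotvec(s['ee_rot']).as_matrix()[:,0])
manip.open(); manip.movel(p+[0,0,110],vel=150)
q=np.array([545,-25,210]); manip.goto(q,rot(D,(-1,0,0))); manip.wait(.2)
st=snap('wrist','pics/w3.png'); np.save('fix2.npy',st,allow_pickle=True); print(st['eef_pos'],st['time_s'])
a=cv2.imread('pics/w3.png')[60:300,200:440]; b=cv2.imread('pics/s3.png')[170:270,350:450]
cv2.imwrite('pics/c3.png',np.hstack([cv2.resize(a,(480,480),interpolation=cv2.INTER_CUBIC),cv2.resize(b,(320,320))[np.r_[0:320,[319]*160]]]))
E
```

```text
[-0.106  0.385  0.102  2.044 -0.058  0.715  2.334] [-0.244  0.39   0.269  2.053 -0.155  0.717  1.639]
[ 0.528 -0.043  0.544]
w 14.19757171148311 [ 3.299 -3.083 -4.179] [-0.506 -0.699 -0.105]
[ 0.68  -0.605  0.056] [ 5.659 -4.329 -5.145] [-0.654 -0.826 -0.14 ] [-0.999  0.052 -0.002]
[543.982 -25.245 209.444] 24.45
```

View pics/c3.png

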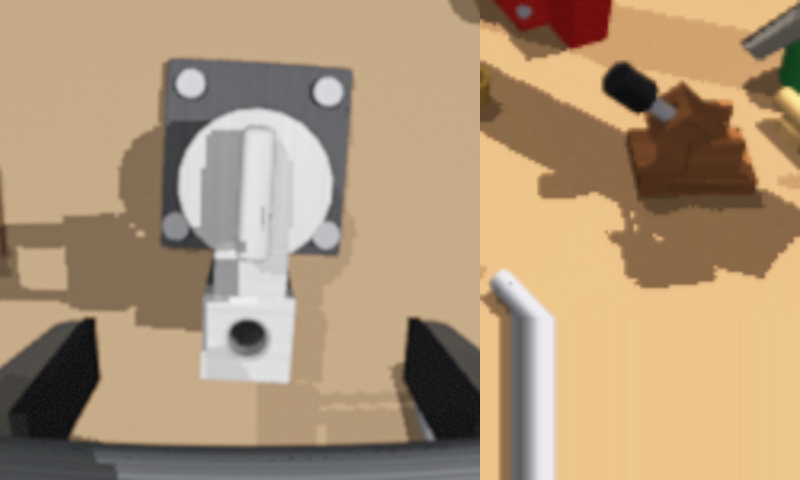

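The bushing now stands over the post, with the lug hole at (248,336) and the post hole dark beneath it. The pin stands fully in the rest. Next I measure the lug hole and choose the regrasp orientation.

```bash
python3 - <<'E'
from h import *
f=(manip.calibration('wrist'),np.load('fix2.npy',allow_pickle=True).item())
b=lambda u,v:(200+u/2,60+v/2)
h=hit(f,b(248,336),95); A=hit(f,b(256,183),95); t=(hit(f,b(258,128),131)+hit(f,b(257,256),131))/2
print('lug',h,'disc',A,'barmid',t,np.arctan2(*(h-A)[1::-1]),np.linalg.norm(h-A))
lo=np.array([-2.53,-.31,-1.57,.28,-1.29,.15,-2.92]);hi=np.array([2.53,2.02,1.55,2.44,4.43,1.84,2.92])
u=np.array([0,0,1.])+0*d; u=-zr; v=np.cross(d,u)
for th in np.arange(0,2*np.pi,np.pi/6):
    o=rot(d,np.cos(th)*u+np.sin(th)*v); m=[]
    for k in (34,130):
        q=manip.solve_ik(mouth-d*k,o); m.append(None if q is None else round(float(min(np.min(q-lo),np.min(hi-q))),3))
    print(round(th,2),m, None if q is None else q)
E
```

```text
lug [580.865 -26.82   95.   ] disc [506.466 -23.008  95.   ] barmid [506.695 -22.684 131.   ] -0.05119312467231716 74.49670526095487
0.0 [0.035, 0.037] [-0.173  0.372  0.21   2.186 -1.253  0.899  0.776]
0.52 [0.035, 0.037] [-0.173  0.372  0.21   2.186 -1.253  0.899  0.252]
1.05 [0.035, 0.037] [-0.173  0.372  0.21   2.186 -1.253  0.899 -0.271]
1.57 [0.035, 0.037] [-0.173  0.372  0.21   2.186 -1.253  0.899 -0.795]
2.09 [0.035, 0.037] [-0.173  0.372  0.21   2.186 -1.253  0.899 -1.318]
2.62 [0.215, 0.037] [-0.173  0.372  0.21   2.186 -1.253  0.899 -1.842]
3.14 [0.089, 0.245] [ 0.995  0.885 -1.325  2.12   0.247  0.446  2.64 ]
3.67 [0.089, 0.232] [ 0.875  0.673 -1.089  2.124 -0.387  0.455  2.688]
4.19 [0.029, 0.037] [-0.173  0.372  0.21   2.186 -1.253  0.899  2.87 ]
4.71 [0.035, 0.037] [-0.173  0.372  0.21   2.186 -1.253  0.899  2.347]
5.24 [0.035, 0.037] [-0.173  0.372  0.21   2.186 -1.253  0.899  1.823]
5.76 [0.035, 0.002] [-0.302  0.381  0.364  2.194 -1.288  0.951  1.325]
```

```bash
python3 - <<'E'
from h import *
manip.movel(manip.state()['eef_pos']+[0,0,60],vel=200)
manip.move_joints([.369,.42,-.596,1.989,-.776,.623,.55]); s=manip.state(); print(s['eef_pos'],R.from_rotvec(s['ee_rot']).as_matrix()[:,2],d,s['time_s'])
lo=np.array([-2.53,-.31,-1.57,.28,-1.29,.15,-2.92]);hi=np.array([2.53,2.02,1.55,2.44,4.43,1.84,2.92])
u=-zr; v=np.cross(d,u)
for th in np.arange(0,2*np.pi,np.pi/4):
    o=rot(d,np.cos(th)*u+np.sin(th)*v)
    for k in (34,130):
        q=manip.solve_ik(mouth-d*k,o); print(round(th,2),k,None if q is None else (q,min(np.min(q-lo),np.min(hi-q))))
E
```

```text
[565.008 239.131 211.606] [ 0.176  0.639 -0.749] [ 0.16   0.689 -0.707] 26.3667
0.0 34 (array([ 0.435,  0.654, -0.696,  2.125, -1.042,  0.391,  0.64 ]), np.float64(0.24122494465394953))
0.0 130 (array([ 0.519,  0.453, -0.606,  2.142, -0.953,  0.636,  0.551]), np.float64(0.2976214599850362))
0.79 34 (array([ 0.313,  0.602, -0.54 ,  2.132, -1.19 ,  0.474, -0.033]), np.float64(0.09962697875755389))
0.79 130 (array([ 0.369,  0.413, -0.426,  2.151, -1.05 ,  0.699, -0.159]), np.float64(0.24034310368415124))
1.57 34 (array([ 0.215,  0.572, -0.421,  2.138, -1.269,  0.534, -0.765]), np.float64(0.02072721846140002))
1.57 130 (array([ 0.245,  0.391, -0.28 ,  2.159, -1.11 ,  0.746, -0.899]), np.float64(0.17957673709995237))
2.36 34 (array([ 0.235,  0.577, -0.445,  2.136, -1.255,  0.522, -1.559]), np.float64(0.034826497728101646))
2.36 130 (array([ 0.137,  0.379, -0.153,  2.166, -1.154,  0.786, -1.652]), np.float64(0.13575590209495614))
3.14 34 (array([ 0.7  ,  0.877, -1.075,  2.111, -0.009,  0.234,  2.862]), np.float64(0.05824867667013711))
3.14 130 (array([ 0.995,  0.885, -1.325,  2.12 ,  0.247,  0.446,  2.64 ]), np.float64(0.24515900211136943))
3.93 34 (array([ 0.653,  0.819, -1.   ,  2.113, -0.342,  0.244,  2.383]), np.float64(0.0940360702223004))
3.93 130 (array([ 0.866,  0.664, -1.076,  2.125, -0.415,  0.459,  2.45 ]), np.float64(0.30931938182945573))
4.71 34 (array([ 0.594,  0.761, -0.911,  2.116, -0.643,  0.278,  1.869]), np.float64(0.12776066121460414))
4.71 130 (array([ 0.764,  0.572, -0.923,  2.129, -0.664,  0.514,  1.883]), np.float64(0.310568233664128))
5.5 34 (array([ 0.515,  0.701, -0.801,  2.12 , -0.889,  0.334,  1.299]), np.float64(0.1837827047831597))
5.5 130 (array([ 0.643,  0.502, -0.762,  2.136, -0.838,  0.578,  1.244]), np.float64(0.3044729662144836))
```

```bash
python3 - <<'E'
from h import *
o=rot(d,-zr)
manip.goto(mouth-d*130,o)
print(manip.movel(mouth-d*35,vel=70,contact_N=10)); manip.gripper_close(40)
s=manip.state(); print(s['width']*92,s['wrist_force'],mouth-d*35-s['eef_pos'])
manip.movel(mouth-d*160,vel=100)
s=manip.state(); print(s['width']*92,s['wrist_force'],s['q'],s['time_s'])
for sx in (1,-1):
    for z in (300,114): print(sx,z,manip.solve_ik((581,-27,z),rot(D,sx*hx(pa))))
snap('wrist','pics/w4.png'); a=cv2.imread('pics/w4.png')[90:350,200:460]; cv2.imwrite('pics/c4.png',cv2.resize(a,(520,520),interpolation=cv2.INTER_CUBIC))
E
```

```text
False
33.502427337964356 [0.813 0.779 1.211] [-0.305  0.054 -0.115]
33.341314056689406 [-0.337  0.072 -2.205] [ 0.553  0.4   -0.587  2.139 -0.923  0.712  0.529] 30.6417
1 300 [ 0.187  0.294 -0.247  1.664  0.076  1.193 -1.703]
1 114 [-0.139  0.475  0.165  1.864 -0.104  0.811 -1.547]
-1 300 [ 0.437  0.34  -0.57   1.647  0.194  1.211  1.34 ]
-1 114 [ 0.363  0.534 -0.488  1.829  0.321  0.857  1.236]
```

View pics/c4.png

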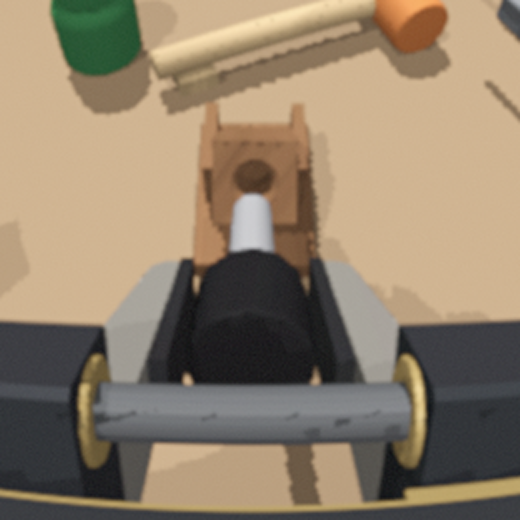

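The tip shows at about (326,187), roughly 2 mm off-centre towards tool +x. I'll hover over the hole and check the alignment there.

```bash
python3 - <<'E'
from h import *
o=rot(D,-hx(pa)); P=np.array([582.,-27,205])
manip.goto(P+[0,30,110],o); manip.movel(P,vel=120); manip.wait(.3)
st=snap('wrist','pics/w5.png'); snap('scene','pics/s5.png'); np.save('hov.npy',st,allow_pickle=True); print(st['eef_pos']-P,st['time_s'],st['q'])
a=cv2.imread('pics/w5.png')[110:270,230:430]; b=cv2.imread('pics/s5.png')[185:255,260:350]
cv2.imwrite('pics/c5.png',np.hstack([cv2.resize(a,(400,320),interpolation=cv2.INTER_CUBIC),cv2.resize(b,(400,320),interpolation=cv2.INTER_CUBIC)]))
E
```

```text
[0.201 0.151 0.435] 33.125 [ 0.411  0.428 -0.544  1.754  0.254  1.029  1.291]
```

View pics/c5.png

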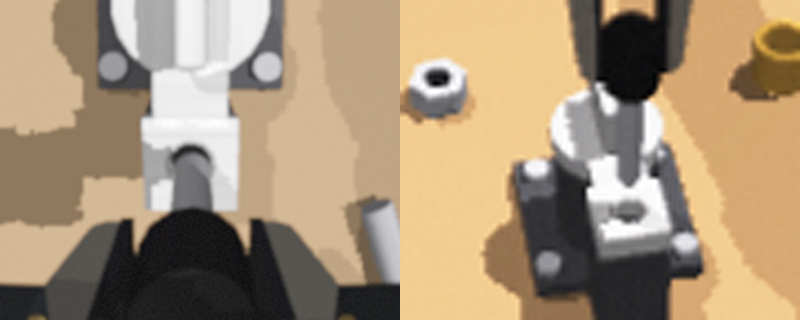

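```bash
python3 - <<'E'
from h import *
s=(manip.calibration('scene'),None); w=(manip.calibration('wrist'),np.load('hov.npy',allow_pickle=True).item())
S=lambda u,v:(260+(u-400)/4.444,185+v/4.571); W=lambda u,v:(230+u/2,110+v/2)
print('scene hole',hit(s,S(630,211),95),'tip front edge',hit(s,S(629,185),112.4))
print('wrist hole back rim',hit(w,W(190,144),95),'L',hit(w,W(169,160),95),'R',hit(w,W(213,160),95),'lug edges back/front',hit(w,W(190,119),95),hit(w,W(190,210),95))
print('shank back edge at shoulder',hit(w,W(190,156),120),'at tip',hit(w,W(190,156),112.4))
a=cv2.cvtColor(cv2.imread('pics/w5.png'),cv2.COLOR_BGR2GRAY); print(a[165:220,323:328].mean(1).astype(int))
b=cv2.cvtColor(cv2.imread('pics/s5.png'),cv2.COLOR_BGR2GRAY); print(b[216:240,306:318])
E
```

```text
scene hole [588.29  -25.783  95.   ] tip front edge [584.28  -25.387 112.4  ]
wrist hole back rim [572.782 -26.933  95.   ] L [579.826 -37.092  95.   ] R [580.939 -16.679  95.   ] lug edges back/front [561.101 -26.292  95.   ] [604.686 -28.687  95.   ]
shank back edge at shoulder [572.778 -26.889 120.   ] at tip [574.505 -26.997 112.4  ]
[237 237 235 236 243 247 245 243 241 239 237 233 231 231 229 215 181 122
  61  38  50  82 109 126 129 127 123 117 114 113 112 112 112 112 112 113
 113 113 112 112 113 112 112 112 113 112 112 104  84  50  24  19  22  22
  23]
[[116 116 108 104 107 106 105  99 167 245 249 230]
 [118 116 108 106 109 106 103  97 190 246 239 179]
 [139 105 104 104 108 106 104  96 178 208 174 142]
 [243 247 208 124 107 105 104  95 134 145 137 117]
 [250 252 222 127 109 106 105 103 169 143 132  87]
 [249 249 218 126 108 105 104 106 194 182 103  52]
 [249 249 216 127 107 106 102 108 199 183  82  45]
 [249 249 218 129 107 106 103 108 226 224 104  45]
 [249 249 247 181 115 107 102 188 248 252 246 243]
 [251 253 252 249 177 104 165 247 253 252 250 250]
 [253 253 252 251 246 243 245 249 250 249 249 249]
 [250 250 252 248 245 246 247 247 249 249 250 250]
 [249 250 247 238 211 208 218 210 238 249 250 250]
 [198 185 206 165 136 133 140 135 177 235 249 250]
 [165 128 144 120 115 119 118 116 122 189 237 250]
 [168 119 131 116 118 119 121 116 112 172 232 240]
 [167 149 133  92  73  75  74  95 143 221 233 234]
 [162 237 243 219 127 101 150 139 221 236 237 237]
 [246 250 250 249 246 246 247 247 240 237 238 238]
 [248 250 251 251 251 251 251 251 249 241 237 227]
 [247 251 250 244 242 230 226 206 200 167 158 151]
 [191 179 174 161 159 146 143 134 129 122 122 121]
 [129 121 119 121 121 120 118 120 122 122 119 121]
 [120 120 120 120 121 121 120 123 121 121 120 119]]
```

In both views the pin's tip sits about 2–4 mm short of the hole in x and is lined up in y. I'll shift +3 mm and lower it with contact guard.

```bash
python3 - <<'E'
from h import *
x=585.
manip.movel([x,-27,205],vel=30)
for z in (185,165,140,104):
    c=manip.movel([x,-27,z],vel=35,contact_N=12); s=manip.state(); print(z,c,s['eef_pos'],s['wrist_force'],s['moment'],s['time_s'])
    if c: break
E
```

```text
185 False [585.084 -26.954 185.015] [ 0.401 -0.411 -2.272] [-0.029  0.011 -0.009] 34.2
165 False [585.1   -26.932 165.017] [ 1.048 -0.31  -1.711] [-0.001  0.012  0.023] 34.925
140 False [584.406 -27.085 139.66 ] [-2.102  0.013 -2.404] [-0.16   0.525  0.018] 35.7917
104 True [583.322 -27.534 131.596] [-0.638  0.397 -1.781] [ 0.068 -0.124  0.056] 36.2417
```

```bash
python3 - <<'E'
from h import *
x=582.8
for z in (131,120,110,103):
    c=manip.movel([x,-27.2,z],vel=25,contact_N=15); s=manip.state(); print(z,c,s['eef_pos'],s['wrist_force'],s['moment'],s['time_s'])
    if c: break
E
```

```text
131 False [583.489 -27.355 131.438] [-0.468 -1.17   0.189] [-0.335  0.04  -0.018] 36.4917
120 True [582.518 -27.477 123.688] [-0.155 -0.15  -0.514] [-0.052 -0.254  0.004] 36.8667
```

```bash
python3 - <<'E'
from h import *
for z in (114,104.5):
    c=manip.movel([582.3,-27.4,z],vel=20,contact_N=25); s=manip.state(); print(z,c,s['eef_pos'],s['wrist_force'],s['moment'],s['time_s'])
manip.open(); manip.wait(.3); s=manip.state(); print(s['wrist_force'])
manip.movel(s['eef_pos']+[0,0,150],vel=120); manip.wait(.3)
st=snap('wrist','pics/w6.png'); snap('scene','pics/s6.png'); print(st['eef_pos'],st['time_s']); np.save('fin.npy',st,allow_pickle=True)
a=cv2.imread('pics/w6.png')[90:290,200:450]; b=cv2.imread('pics/s6.png')[185:255,260:350]
cv2.imwrite('pics/c6.png',np.hstack([cv2.resize(a,(400,320),interpolation=cv2.INTER_CUBIC),cv2.resize(b,(400,320),interpolation=cv2.INTER_CUBIC)]))
E
```

```text
114 True [582.222 -27.455 120.559] [-0.097  0.633  0.284] [-0.01  -0.15   0.015] 37.225
104.5 True [582.131 -27.388 119.434] [-1.931  0.516  2.849] [-0.033 -0.023 -0.02 ] 37.5917
[-0.643  0.243 -0.288]
[581.916 -27.534 268.754] 40.5583
```

View pics/c6.png

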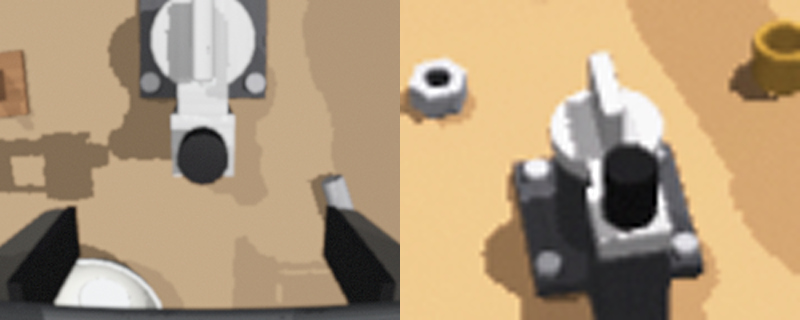

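The pin stands upright through the lug, with the knob at crop (630,187) in the scene view. I'll check numerically that it is seated by comparing the dark knob blob with its projected silhouette at several heights.

```bash
python3 - <<'E'
from h import *
b=cv2.cvtColor(cv2.imread('pics/s6.png'),cv2.COLOR_BGR2GRAY)
m=(b[205:245,295:330]<45).astype(np.uint8); n,l,st,ce=cv2.connectedComponentsWithStats(m)
for i in range(1,n):
    if st[i,4]>40: print('blob x,y,w,h',st[i,0]+295,st[i,1]+205,st[i,2:],ce[i]+[295,205])
print(b[214:240,309:314].mean(1).astype(int))
c=manip.calibration('scene'); T=np.linalg.inv(c['world_from_camera']); K=c['intrinsics']
def proj(P): q=(T[:3,:3]@P.T).T+T[:3,3]; q=(K@q.T).T; return q[:,:2]/q[:,2:]
t=np.linspace(0,2*np.pi,60)
for X in (581,583,586):
  for z0 in (95,101,111):
    pts=np.array([[X+17*np.cos(a),-26.5+17*np.sin(a),z] for a in t for z in (z0,z0+40)]); q=proj(pts); print(X,z0,q.min(0),q.max(0))
  h=proj(np.array([[X+10*np.cos(a),-26.5+10*np.sin(a),95] for a in t])); print('hole rows',h.min(0),h.max(0))
E
```

```text
blob x,y,w,h 306 217 [ 12  18 186] [311.333 225.699]
blob x,y,w,h 295 222 [ 33  23 178] [304.152 235.944]
[200 200 119  45  34  34  34  34  34  34  32  18  14  13  13  14  13  15
  14  14  17 132 198 142 119 118]
581 95 [304.342 214.15 ] [317.266 233.855]
581 101 [304.314 212.491] [317.284 232.266]
581 111 [304.267 209.701] [317.313 229.593]
hole rows [307.126 226.729] [314.555 231.984]
583 95 [304.516 214.647] [317.457 234.377]
583 101 [304.489 212.988] [317.475 232.788]
583 111 [304.443 210.197] [317.506 230.114]
hole rows [307.299 227.233] [314.738 232.501]
586 95 [304.779 215.395] [317.745 235.162]
586 101 [304.752 213.736] [317.764 233.572]
586 111 [304.708 210.944] [317.796 230.898]
hole rows [307.561 227.991] [315.013 233.279]
```

The knob spans rows 216–235, which matches a fully seated pin (z0 = 95) at the hole's own apparent position. Handing in.

```bash
python3 -c "
from cell import manip
print(manip.close_job())"
```

```text
the job is handed in; nothing more can be done
None
```

The job is handed in: the pin was stood in the sloping rest and let go, then put down through lug and post; camera checks show its knob seated on the lug and the robot clear, about 41 s into the 72 s, with no verdict returned.

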